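# Hang the price board and tug it

## Robot

A 6-joint arm with a two-finger parallel gripper is mounted at the origin on a cart in front of the work surface, level with it; the furniture and walls round the work are solid. World frame = base frame: x ahead of the robot, y to its left, z up, the work surface at z = 0. Lengths are in m, angles in degrees, forces in N, time in s.
With the tool pointing down it reaches from about 0.35 to 0.875 m from the base axis. Payload 4.2 kg.
Tool frame: the origin (TCP) lies midway between the tips of the shut fingers; the grasp point (between the pads) lies 19 mm behind it; z points along the fingers, x is the direction in which the jaws open and shut, and the axes are right-handed (so a half turn about z gives the same grasp; the last joint's range is limited). The gripper opens to 87 mm and grips with 3 to 60 N. Pads are 19 mm wide; open, the fingers measure 117 mm over their backs; the gripper's body (75 mm by 190 mm) begins 51 mm behind the grasp point.
Start: joints at [-55.371, 22.042, 0.453, 0, -68.411, -14.817], TCP at [0.212, -0.588, 0.223] pointing down, gripper open.
Joint ranges: [-179.83, 179.83], [-69.29, 118.12], [-61.27, 80.66], [-181.25, 117.63], [-171.15, -9.14], [-177.46, 177.46]. Speed limits (degrees/s): [159.86, 159.86, 180, 180, 180, 180].

## Interface

Orientations are given as a 3x3 rotation matrix whose columns are the frame's x, y, z axes.
In Python, from station import sense, capture, finish_job, find_in gives the robot as it stands.
- The arm moves only by the shell command python3 -m creep 'ROWS'. ROWS is JSON, a list of rows, each a list of 7 numbers: the shift along the tool's x, y, z in mm, then the turn, a rotation vector about the tool's x, y, z in degrees, then the opening, from 0 (shut) to 1 (fully open). A call has exactly 10 rows; each row shifts and turns the commanded pose from where the row before left it, along the tool's axes as they then stand; what a row does not reach is not made up. A row lasts 1/8 s, in which the tool goes at most 62.5 mm and 10.7 degrees, less where a joint would pass 70% of its speed; a pose out of reach is approached as far as the arm can. A call with a gripper value outside its range is refused whole. The fingers move at their own pace and stop on an object; the grip force is fixed at half the most. Time passes only in rows, so rows that do not move let the fingers close, or fill a call up. It gives the time, the measured TCP pose, the force and the opening at its end, in the units of the state.
- sense(): the state, without advancing time (a new reading comes with each control period).
- capture(name): name is "scene" or "side" or "wrist"; returns a dict with "color" (420x560x3 uint8, blue, green, red), "vertical_fov" (degrees; the focal length in pixels is half the picture's height over the tangent of half this angle, whatever the lens; pixels are square), "cx", "cy" (the principal point, pixels), "R" (3x3) and "t" (3): a world point X has camera coordinates R X + t. Camera axes: x right, y down, z forward; pixel columns grow to the right and rows downward; lengths in m; the calibration is good to about 2 mm. A picture is of the moment at which its call begins. There is no depth.
- finish_job(): hands the job in, once; it reports no verdict.
Trained networks look in the newest picture that a camera, given by its name, has taken for a name from the list of things; names that differ only in an ending like _2 or _b are one class to them, and where a whole thing is asked for, a point or a joint stands for the part that bears it (a point fixed in the world has none). Each returns a list of dicts, best first, with "p" (0 to 1); they miss things now and then, are a little off and sometimes report something else, mostly with a low value. They report only what shows in the picture. A call takes as long as a camera call.
- find_in(camera, name): "xy" ([column, row] in pixels, amid what is visible of it).
The state is a dict: "time_s": time; "joints": joint angles; "joint_velocities": joint speeds; "effort": joint torques, N m; "tcp_pos": TCP position; "ee_rot": TCP orientation; "wrist_force": force on the tool from outside, world axes, zero at the start; "moment": the same for the moment, N m; "gripper_width": opening from 0.0 (shut) to 1.0 (fully open).
Only numpy, scipy, OpenCV 4.12 (cv2) and the standard library are available. Lean on these libraries where they do the work, as an engineer would, in place of code of your own. Each camera call takes 0.05 s, during which the arm holds its last target. There are 200 camera calls.

## Task

Lift the blank price board out of its wooden block and hang it by the bar on its back over the hook of the display stand. Before letting go, feel that the bar has gone down into the hook and tug the board gently downward, with a pull of about 10 N (a kilogram's weight, never 20 N) held for a second, to make sure that it is held. Then let go and leave it hanging still, without shifting the other things on the table.

Things in the scene. Friction and masses are not known exactly. Their poses are not given: they have to be found in the camera images.
- board: Price board: blank dark slate in a light wood frame, 110 mm wide (y), 120 mm tall (z), 10 mm thick (x), 0.15 to 0.23 kg, with a tab on top and a hanging bar on its back. Origin: centre of its lower edge. Axes: x from the slate's face to its back, y along its width, z up when upright.
- board_tab (a point): Centre of the wooden tab that stands up from the middle of the board's upper edge: 10 mm thick (x), 26 mm wide (y), 57 mm tall, its top 30 mm above this point. Grip it from above, across the thickness or the width. The board's lower edge lies 147 mm below this point. Axes as the board's.
- board_bar (a point): Middle of the hanging bar on the board's back: a level steel bar 6 mm in diameter, 50 mm long inside between its two legs (along y). Its centre line runs 25 mm behind the board's mid plane, leaving 17 mm free between bar and frame, and 52 mm below the centre of the tab. Axes as the board's.
- block: Wooden block 70 x 150 x 31 mm, fixed to the table. The board stands upright in its groove (13 mm wide, 23 mm deep, along y) at the start, the board's back to the block's +x. Origin at the centre of the underside. The board is out of the groove once lifted straight up by 25 mm.
- stand: Display stand, fixed; origin: centre of its round foot (80 mm across) on the table, z up, front to -x. A post of 14 x 20 mm rises here to z = 193 mm; a black clamp on it carries an upturned double hook pointing to -x. A rubber pad (front at x = -43, z = 92 mm) keeps the hung board's foot off the post, so it leans by about 8 degrees.
- hook_nominal (a point): Where the middle of the throat's floor would be with the clamp at mid height, 28 mm in front of the post's axis and 170 mm up; axes as the stand's. The clamp was set by hand up to 8 mm higher or lower, which this point does not show: feel for it. The bar's centre goes down here in x and y, the board's back to the post.
- hook_prongs (a point): Nominal middle of the hook's two prong tips (off in height just as the throat is), 18 mm above the throat's floor, 11.5 mm in front of its middle: wires 7 mm thick, at y = -9 and 9 mm. They pass between bar and slate. The throat is 18.5 mm wide in x. The hook is sprung: it sinks 1 mm per 1.5 N, at most 16 mm.
- jam_a: Bystander: jam jar with a grey lid, 70 mm across, 86 mm tall; origin at the centre of its underside.
- syrup_a: Bystander: dark syrup bottle with a white cap, 56 mm across, 193 mm tall; origin at the centre of its underside.
- calc: Bystander: pocket calculator lying flat, 68 x 115 x 13 mm; origin at the centre of its underside.
- pen_red: Bystander: fat marker pen with a red cap lying on the table, 17 x 125 x 17 mm; origin at the centre of its underside.

How it is judged:
By the outcome, as a careful person would: the job done as asked, in the order asked, and still so for the second after the job is handed in, with the robot touching nothing.
It also fails if it takes over 59 s, if anything falls off the work surface, if the arm or the gripper's body presses on something with over 40 N, if the wrist force passes 120 N, or if a joint passes its speed limit or range.

## Working session

There is one attempt and no reset: what is moved stays moved. The work goes in short steps, Python scripts to look and compute and a shell command to move; the robot and the scene stay as the last step left them, time stands still between calls to the robot, and variables do not carry over. Pictures are saved under pics/ and viewed, about 8 in all and at most 12, crops included, and the job is handed in when it is done.

```bash
ls; mkdir -p pics
python3 - <<'E'
from station import sense,capture,find_in
import cv2,numpy as np
s=sense();print({k:np.round(v,3).tolist() for k,v in s.items()})
ims=[]
for c in ["scene","side","wrist"]:
    d=capture(c);cv2.imwrite(f"pics/{c}0.png",d["color"])
    print(c,d["vertical_fov"],d["cx"],d["cy"],np.round(d["R"],4).tolist(),np.round(d["t"],4).tolist())
    for n in ["board","board_tab","board_bar","block","stand","hook_prongs","jam_a","syrup_a","calc","pen_red"]:
        try: print(n,[(np.round(q["xy"],1).tolist(),round(q["p"],2)) for q in find_in(c,n)[:2]])
        except Exception as e: print(n,e)
a=cv2.imread("pics/scene0.png");b=cv2.imread("pics/side0.png")
cv2.imwrite("pics/both0.png",cv2.resize(np.vstack([a,b]),(400,600)))
E
```

```text
pics
{'time_s': 0.0, 'joints': [-55.372, 22.09, 0.382, -0.027, -68.41, -14.817], 'joint_velocities': [-0.054, 0.1, -0.044, -0.034, 0.002, -0.054], 'effort': [-0.001, -39.067, 18.741, 4.22, 0.011, -0.0], 'tcp_pos': [0.212, -0.587, 0.221], 'ee_rot': [[-0.339, 0.941, -0.001], [0.941, 0.339, 0.002], [0.002, -0.0, -1.0]], 'wrist_force': [-0.097, 0.037, 0.662], 'moment': [-0.004, -0.021, 0.002], 'gripper_width': 1.001}
scene 49.76925473675486 282.44415377497 212.2950631608093 [[0.8955, -0.4449, -0.0095], [-0.3423, -0.6751, -0.6535], [0.2844, 0.5885, -0.7569]] [-0.4423, 0.3566, 0.8029]
board [([316.9, 328.4], 0.64)]
board_tab [([317.5, 328.3], 0.98)]
board_bar [([314.9, 329.1], 0.61)]
block []
stand [([246.2, 236.4], 0.84)]
hook_prongs [([245.3, 230.8], 0.77)]
jam_a [([406.4, 312.5], 0.79)]
syrup_a [([240.4, 137.4], 0.68)]
calc [([200.8, 187.4], 0.64)]
pen_red [([259.3, 285.1], 0.74)]
side 45.97577884358628 285.7033923982214 204.80558730049353 [[-0.9841, -0.1766, 0.02], [-0.1297, 0.6368, -0.76], [0.1215, -0.7505, -0.6496]] [0.5693, 0.1026, 1.1787]
board [([320.2, 163.1], 0.73)]
board_tab [([325.3, 159.2], 0.85)]
board_bar [([327.2, 165.3], 0.62)]
block [([317.3, 187.5], 0.61)]
stand [([310.3, 269.9], 0.7), ([237.7, 327.7], 0.29)]
hook_prongs [([306.7, 272.7], 0.62)]
jam_a [([257.8, 155.8], 0.68)]
syrup_a [([238.5, 326.7], 0.6)]
calc [([307.3, 358.9], 0.77)]
pen_red [([333.3, 233.2], 0.75), ([324.7, 187.0], 0.72)]
wrist 68.86779973090752 276.04954699710055 209.13643992685283 [[-0.3384, 0.941, 0.0005], [0.9111, 0.3275, 0.2503], [0.2354, 0.0851, -0.9682]] [0.626, -0.0322, 0.3895]
board []
board_tab []
board_bar []
block []
stand []
hook_prongs []
jam_a []
syrup_a []
calc []
pen_red []
```

View pics/scene0.png

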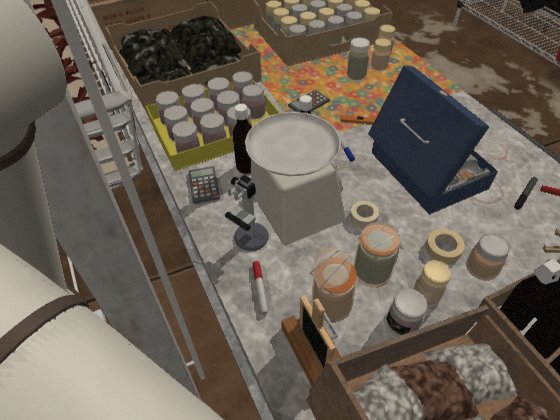

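View pics/side0.png

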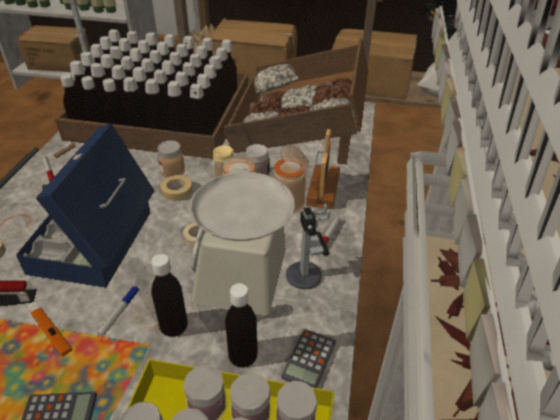

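The scene view shows the board near (317,330) in its block, and the stand with its foot at (251,236) and clamp at (243,187). The side view shows the board at (325,165), the stand foot at (304,274) and the hook at (312,220). I'll triangulate these and zoom in.

```bash
cat > h.py <<'E'
import numpy as np,cv2
def P(d):
    f=210/np.tan(np.radians(d["vertical_fov"]/2))
    return np.array([[f,0,d["cx"]],[0,f,d["cy"]],[0,0,1]])@np.c_[d["R"],d["t"]]
def tri(Ps,uvs):
    A=np.vstack([[u*p[2]-p[0],v*p[2]-p[1]] for p,(u,v) in zip(Ps,uvs)]).reshape(-1,4)
    X=np.linalg.svd(A)[2][-1];X=X[:3]/X[3]
    e=[np.round(proj(p,X)-uv,1).tolist() for p,uv in zip(Ps,uvs)]
    return X,e
def proj(p,X):
    q=p@np.r_[X,1];return q[:2]/q[2]
def onz(p,uv,z):
    u,v=uv;A=np.array([u*p[2]-p[0],v*p[2]-p[1]]);
    return np.linalg.solve(A[:,:2],-(A[:,2]*z+A[:,3]))
E
python3 - <<'E'
from h import *
from station import capture
import pickle
D={c:capture(c) for c in["scene","side"]}
pickle.dump(D,open("cal.pkl","wb"))
Ps=[P(D["scene"]),P(D["side"])]
for c in D: print(c,-D[c]["R"].T@D[c]["t"] if hasattr(D[c]["R"],"T") else -np.array(D[c]["R"]).T@np.array(D[c]["t"]))
for n,a,b in [("tab",(317.5,328.3),(325.3,159.2)),("foot",(251,236),(304,274)),("stand",(246.2,236.4),(310.3,269.9)),("jam",(406.4,312.5),(257.8,155.8)),("syr",(240.4,137.4),(238.5,326.7)),("calc",(203,185),(307.3,358.9)),("pen",(259.3,285.1),(333.3,233.2))]:
    X,e=tri(Ps,[a,b]);print(n,X.round(3),e)
a=D["scene"]["color"][165:385,200:345];b=D["side"]["color"][125:290,270:380]
a=cv2.resize(a,None,fx=600/220,fy=600/220,interpolation=2);b=cv2.resize(b,None,fx=600/165,fy=600/165,interpolation=2)
m=np.hstack([a,b]);print(m.shape);cv2.imwrite("pics/z1.png",m[:,:800])
E
```

```text
scene [ 0.28988013 -0.42851299  0.83654448]
side [0.43032509 0.91987107 0.83222966]
tab [ 0.501 -0.125  0.099] [[-0.6, 0.3], [-0.3, -0.1]]
foot [0.504 0.187 0.004] [[-0.3, 0.1], [-0.2, -0.1]]
stand [0.491 0.182 0.015] [[-0.2, 0.1], [-0.2, -0.1]]
jam [ 0.682 -0.156  0.061] [[1.3, -0.8], [0.8, 0.4]]
syr [0.587 0.416 0.099] [[1.4, -0.7], [1.7, 0.7]]
calc [0.464 0.395 0.003] [[0.8, -0.3], [0.9, 0.3]]
pen [0.459 0.052 0.013] [[-2.9, 1.1], [-2.2, -0.7]]
(600, 795, 3)
```

View pics/z1.png

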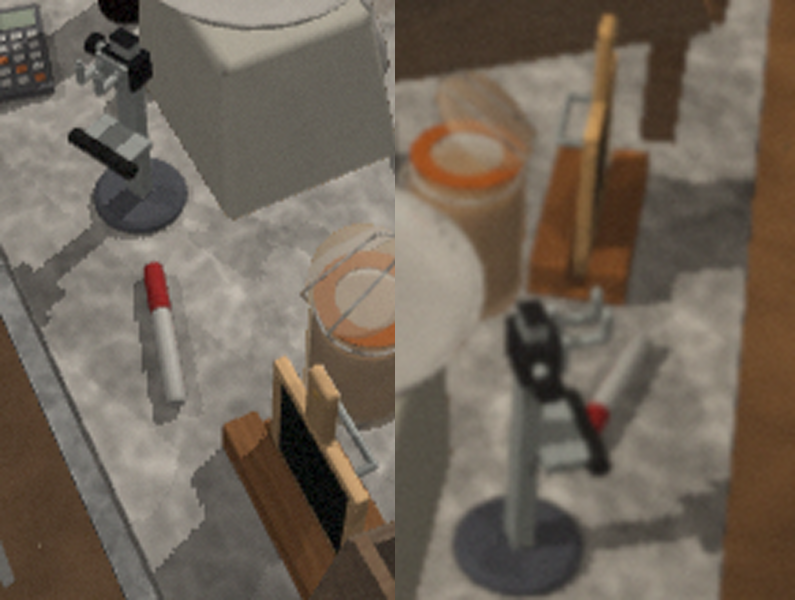

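Run:
```python
from h import *
import pickle
D=pickle.load(open("cal.pkl","rb"));A,B=P(D["scene"]),P(D["side"])
sc=lambda x,y:(200+(x-.5)/2.727,165+(y-.5)/2.727)
sd=lambda x,y:(270+(x-395.5)/3.636,125+(y-.5)/3.636)
c1=onz(A,sc(284,362),.128);c2=onz(A,sc(357,494),.128);print("corners",c1,c2,np.linalg.norm(c1-c2),"yaw of y-axis",np.degrees(np.arctan2(-(c1-c2)[0],(c1-c2)[1])))
print("c1 tri",tri([A,B],[sc(284,362),sd(594,108)]))
print("tabtop tri",tri([A,B],[sc(320,370),sd(607,18)]), onz(A,sc(320,370),.185),onz(B,sd(607,18),.185))
# block corners
print("block",onz(A,sc(232,420),.031),onz(B,sd(530,290),.0),onz(B,sd(628,300),.0),onz(B,sd(645,155),.031),onz(B,sd(578,152),.031))
p1,e1=tri([A,B],[sc(72,133),sd(602,462)]);p2,e2=tri([A,B],[sc(132,171),sd(560,390)])
print("pad",p1,e1,p2,e2, "scene z.092",onz(A,sc(72,133),.092),onz(A,sc(132,171),.092),"side",onz(B,sd(602,462),.092),onz(B,sd(545,385),.092))
print("foot",onz(A,sc(140,193),.0),onz(B,sd(518,547),.0))
print("prongA",tri([A,B],[sc(83,68),sd(600,292)]),"post top",tri([A,B],[sc(130,38),sd(530,308)]))
```

```text
corners [ 0.50110807 -0.07426107] [ 0.49764854 -0.17389414] 0.09969311261173655 yaw of y-axis -1.9886617247581289
c1 tri (array([ 0.498423  , -0.08140392,  0.14232985]), [[0.8, -0.4], [0.5, 0.2]])
tabtop tri (array([ 0.49892059, -0.11957678,  0.18998057]), [[-0.1, 0.0], [-0.1, -0.0]]) [ 0.50071927 -0.11719288] [ 0.4993036  -0.12755739]
block [ 0.47444637 -0.05064361] [ 0.53206382 -0.05340954] [ 0.4622179  -0.05649074] [ 0.4657948  -0.18985908] [ 0.51589687 -0.1833522 ]
pad [0.45838568 0.19926815 0.09553356] [[0.0, -0.0], [0.0, 0.0]] [0.4880247  0.14380595 0.09368617] [[1.0, -0.4], [0.8, 0.3]] scene z.092 [0.45909592 0.20225986] [0.48618453 0.1450102 ] side [0.45859649 0.19579434] [0.49938433 0.13898021]
foot [0.50685768 0.19053183] [0.50431378 0.18751656]
prongA (array([0.46835366, 0.16914977, 0.19484759]), [[1.2, -0.5], [1.0, 0.4]]) post top (array([0.5077114 , 0.18476598, 0.19129456]), [[-0.7, 0.3], [-0.6, -0.2]])
```

Run:
```python
from h import *
import pickle
D=pickle.load(open("cal.pkl","rb"));A,B=P(D["scene"]),P(D["side"])
print("pan c",tri([A,B],[(293,143),(243,207)]))
print("bin rt-top side at z",[ (z,onz(B,(363,48),z).round(3)) for z in(.15,.25,.35)])
print("bin low front side",[ (z,onz(B,(340,135),z).round(3)) for z in(.03,.1)],"scene near corner",[ (z,onz(A,(322,368),z).round(3)) for z in(.1,.15,.2)], "scene far corner",[ (z,onz(A,(495,240),z).round(3)) for z in(.1,.2,.3)])
print("jar lid",tri([A,B],[(335,277),(290,168)]))
```

```text
pan c (array([0.62852562, 0.22148871, 0.20905644]), [[-1.1, 0.6], [-1.0, -0.5]])
bin rt-top side at z [(0.15, array([ 0.445, -0.728])), (0.25, array([ 0.443, -0.486])), (0.35, array([ 0.441, -0.245]))]
bin low front side [(0.03, array([ 0.478, -0.357])), (0.1, array([ 0.474, -0.245]))] scene near corner [(0.1, array([ 0.473, -0.191])), (0.15, array([ 0.461, -0.207])), (0.2, array([ 0.449, -0.223]))] scene far corner [(0.1, array([ 0.918, -0.118])), (0.2, array([ 0.833, -0.16 ])), (0.3, array([ 0.748, -0.202]))]
jar lid (array([ 0.5794655 , -0.05302651,  0.11058531]), [[0.1, -0.0], [0.0, 0.0]])
```

```bash
python3 -m creep '[[0,0,-55,0,0,-9.7,0.5],[0,0,-55,0,0,-9.7,0.5],[0,0,0,0,0,-9.7,0.5],[0,0,0,0,0,-9.7,0.5],[0,0,0,0,0,-9.7,0.5],[0,0,0,0,0,-9.7,0.5],[0,0,0,0,0,-10,0.5],[-20,50,0,0,0,0,0.5],[-20,50,0,0,0,0,0.5],[-20,50,0,0,0,0,0.5]]'; python3 -m creep '[[-33,45,0,0,0,0,0.5],[-33,45,0,0,0,0,0.5],[-33,45,0,0,0,0,0.5],[-33,45,0,0,0,0,0.5],[-33,45,0,0,0,0,0.5],[-33,45,0,0,0,0,0.5],[-15,20,0,0,0,0,0.5],[0,0,30,0,0,0,0.5],[0,0,30,0,0,0,0.5],[0,0,0,0,0,0,0.5]]'
python3 - <<'E'
from h import *
from station import capture,find_in,sense
import pickle
d=capture("wrist");cv2.imwrite("pics/w1.png",d["color"]);pickle.dump(d,open("w1.pkl","wb"))
p=P(d)
for n,z in [("board",.06),("board_tab",.155),("board_bar",.103),("block",.031)]:
    print(n,[(np.round(q["xy"],1).tolist(),round(q["p"],2),onz(p,q["xy"],z).round(4)) for q in find_in("wrist",n)[:2]])
s=sense();print(s["tcp_pos"],np.round(s["ee_rot"],3).tolist(),np.round(s["joints"],1))
E
```

```text
time_s: 3.0
tcp_pos: [0.2774, -0.4388, 0.3325]
ee_rot: [[-0.999, 0.035, 0.0], [0.035, 0.999, -0.0], [-0.0, -0.0, -1.0]]
wrist_force: [0.7, 0.3, -0.0]
gripper_width: 0.498
time_s: 4.25
tcp_pos: [0.4986, -0.1574, 0.2705]
ee_rot: [[-0.999, 0.035, -0.005], [0.035, 0.999, 0.0], [0.005, 0.0, -1.0]]
wrist_force: [0.4, -1.4, 0.6]
gripper_width: 0.499
board [([276.5, 222.6], 0.92, array([ 0.5002, -0.1118]))]
board_tab [([277.8, 217.6], 0.57, array([ 0.4985, -0.1458]))]
board_bar [([271.3, 218.3], 0.92, array([ 0.5057, -0.1302]))]
block [([283.2, 194.6], 0.89, array([ 0.49  , -0.1417]))]
[ 0.50069201 -0.15797059  0.27418229] [[-0.999, 0.035, 0.003], [0.035, 0.999, -0.0], [-0.003, -0.0, -1.0]] [  0.2  10.2  -8.6   0.  -71.   -2.2]
```

View pics/w1.png

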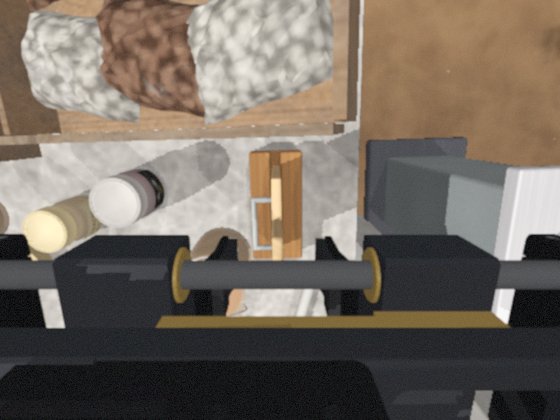

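Run:
```python
from h import *
d=cv2.imread("pics/w1.png")[145:270,225:325]
cv2.imwrite("pics/w1z.png",cv2.resize(d,None,fx=4.8,fy=4.8,interpolation=2))
```

```text
(no output)
```

View pics/w1z.png

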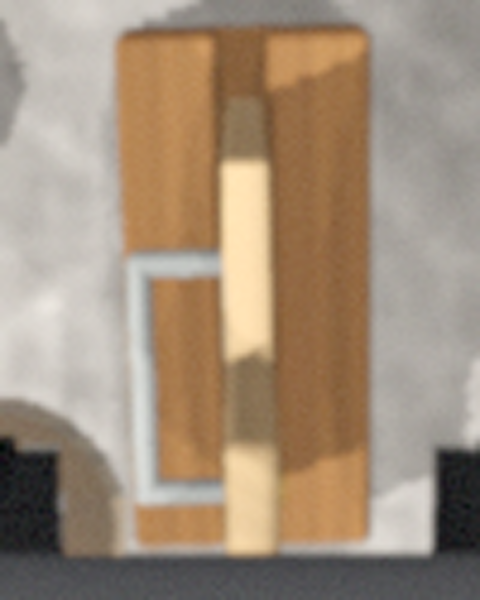

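Run:
```python
from h import *
import pickle
p=P(pickle.load(open("w1.pkl","rb")))
g=lambda x,y,z:onz(p,(225+(x-2)/4.8,145+(y-2)/4.8),z).round(4)
print("block corners",g(118,32,.031),g(370,30,.031),g(133,543,.031),g(368,543,.031))
print("board -y top end",g(245,97+60,.128),g(246,97,.128),g(219.5,157,.128),g(271,157,.128),g(223,350,.128),g(275,350,.128))
print("tab -y top edge",g(225,442,.185),g(280,442,.185),"far",g(228,553,.185),g(279,553,.185),"tab -y foot",g(249,357,.128))
print("bar",g(136,258,.103),g(149,492,.103))
```

```text
block corners [ 0.5323 -0.2004] [ 0.4645 -0.1985] [ 0.5363 -0.0524] [ 0.4672 -0.0498]
board -y top end [ 0.4992 -0.1801] [ 0.4986 -0.1925] [ 0.5045 -0.1803] [ 0.4938 -0.1799] [ 0.5054 -0.1384] [ 0.4942 -0.138 ]
tab -y top edge [ 0.5045 -0.1377] [ 0.4947 -0.1374] far [ 0.5048 -0.1164] [ 0.4955 -0.116 ] tab -y foot [ 0.4999 -0.1366]
bar [ 0.5251 -0.1539] [ 0.5251 -0.0965]
```

```bash
python3 -m creep '[[1,17,0,0,0,0,0.5],[1,16.5,0,0,0,0,0.5],[0,0,40,0,0,0,0.5],[0,0,40,0,0,0,0.5],[0,0,20,0,0,0,0.5],[0,0,15,0,0,0,0.5],[0,0,12,0,0,0,0.5],[0,0,10,0,0,0,0.5],[0,0,0,0,0,0,0.5],[0,0,0,0,0,0,0.5]]'; python3 -c "
from station import sense
import numpy as np
for i in range(1):
    s=sense();print(np.round(s['tcp_pos'],4),np.round(s['ee_rot'],3).tolist(),s['wrist_force'],s['joints'])"
```

```text
time_s: 5.75
tcp_pos: [0.4996, -0.1242, 0.1361]
ee_rot: [[-0.999, 0.035, 0.001], [0.035, 0.999, -0.0], [-0.001, -0.0, -1.0]]
wrist_force: [0.4, -0.3, 1.1]
gripper_width: 0.503
[ 0.4996 -0.1242  0.1361] [[-0.999, 0.035, 0.001], [0.035, 0.999, -0.0], [-0.001, -0.0, -1.0]] [ 0.43482397 -0.25725384  1.07981464] [ 4.12794383e+00  1.61716265e+01 -2.19937089e+01  1.67491241e-02
 -5.17686101e+01 -6.12270435e+00]
```

```bash
python3 -m creep '[[0,0,0,0,0,0,0.25],[0,0,0,0,0,0,0.1],[0,0,0,0,0,0,0],[0,0,0,0,0,0,0],[0,0,0,0,0,0,0],[0,0,0,0,0,0,0],[0,0,0,0,0,0,0],[0,0,0,0,0,0,0],[0,0,0,0,0,0,0],[0,0,0,0,0,0,0]]';  python3 -m creep '[[0,0,-3,0,0,0,0],[0,0,-4,0,0,0,0],[0,0,-5,0,0,0,0],[0,0,-6,0,0,0,0],[0,0,-8,0,0,0,0],[0,0,-8,0,0,0,0],[0,0,-20,0,0,0,0],[0,0,-40,0,0,0,0],[0,0,-30,0,0,0,0],[0,0,0,0,0,0,0]]'
```

```text
time_s: 7.0
tcp_pos: [0.499, -0.1242, 0.1356]
ee_rot: [[-0.999, 0.035, -0.0], [0.035, 0.999, -0.0], [0.0, -0.0, -1.0]]
wrist_force: [-0.3, -0.2, 1.7]
gripper_width: 0.112
time_s: 8.25
tcp_pos: [0.5006, -0.1242, 0.2626]
ee_rot: [[-0.999, 0.034, 0.007], [0.034, 0.999, -0.0], [-0.007, 0.0, -1.0]]
wrist_force: [0.4, 1.1, -1.2]
gripper_width: 0.118
```

Run:
```python
from h import *
import pickle
D=pickle.load(open("cal.pkl","rb"));A,B=P(D["scene"]),P(D["side"])
a=D["scene"]["color"][170:255,215:280];b=D["side"]["color"][200:295,270:340]
a=cv2.resize(a,None,fx=6,fy=6,interpolation=2);b=cv2.resize(b,None,fx=5.5,fy=5.5,interpolation=2)
m=np.zeros((600,800,3),np.uint8);m[:a.shape[0],:a.shape[1]]=a;m[:b.shape[0],400:400+b.shape[1]]=b
th=np.radians(25);f=np.array([.505,.1885])
R=np.array([[np.cos(th),-np.sin(th)],[np.sin(th),np.cos(th)]])
def dr(X,c):
    w=np.r_[f+R@np.array(X[:2]),X[2]]
    u,v=(proj(A,w)-(215,170))*6+3;cv2.circle(m,(int(u),int(v)),1,c,-1)
    u,v=(proj(B,w)-(270,200))*5.5+3;cv2.circle(m,(int(u)+400,int(v)),1,c,-1)
for k in np.arange(0,2*np.pi,.1): dr((.04*np.cos(k),.04*np.sin(k),0),(0,255,0))
for y in np.linspace(-.03,.03,30): dr((-.043,y,.092),(0,0,255))
for x in(-.007,.007):
  for y in(-.01,.01):dr((x,y,.193),(255,255,0))
for y in(-.009,.009):dr((-.0395,y,.188),(255,0,255))
cv2.imwrite("pics/st.png",m)
```

```text
(no output)
```

View pics/st.png

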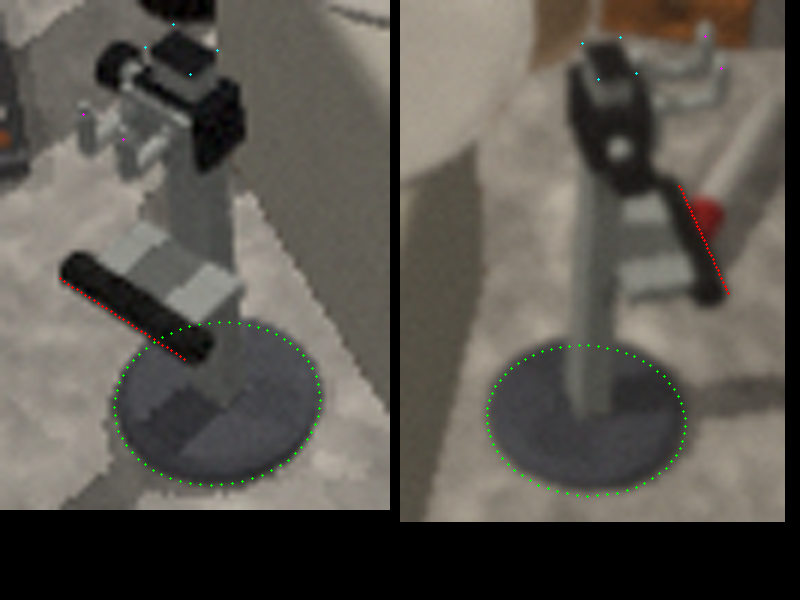

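Overlay of model on the images: the foot circle, pad edge and prong marks agree with the pictures in both views (within about 2 mm), so the stand is at (0.505, 0.1885) with yaw 25°. The prongs at (83,110)/(127,130) sit at or a little above nominal.

```bash
python3 -m creep '[[7,25,-5,0,0,0,0],[13,45,-5,0,0,0,0],[13,45,0,0,0,0,0],[14,45,0,0,0,0,0],[13,45,0,0,0,0,0],[12,45,0,0,0,0,0],[7,25,0,0,0,-9,0],[0,0,0,0,0,-9,0],[0,0,0,0,0,-9,0],[0,0,0,0,0,0,0]]'
python3 - <<'E'
from h import *
from station import capture,sense,find_in
import pickle
S={c:capture(c) for c in["scene","side","wrist"]}
pickle.dump(S,open("s2.pkl","wb"))
s=sense();print(np.round(s['tcp_pos'],4),np.round(s['ee_rot'],3).tolist(),s['wrist_force'])
a=cv2.resize(S["scene"]["color"][130:270,180:320],(400,400));b=cv2.resize(S["side"]["color"][130:290,250:410],(400,400))
m=np.hstack([a,b]);cv2.imwrite("pics/p2.png",m)
E
```

```text
time_s: 9.5
tcp_pos: [0.429, 0.1532, 0.2684]
ee_rot: [[-0.907, -0.421, -0.002], [-0.421, 0.907, -0.001], [0.002, -0.0, -1.0]]
wrist_force: [0.2, -0.1, -1.3]
gripper_width: 0.116
[0.4294 0.1532 0.269 ] [[-0.907, -0.421, -0.001], [-0.421, 0.907, -0.0], [0.001, -0.0, -1.0]] [ 0.26206834 -0.11146067 -3.09419866]
```

View pics/p2.png

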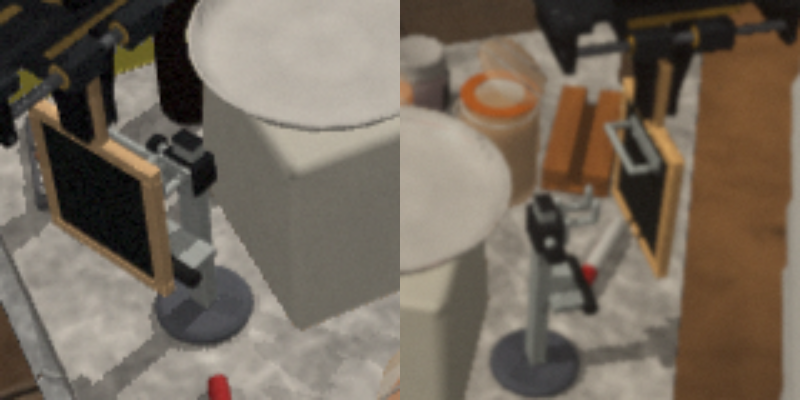

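The board hangs upright in the gripper. In the side crop the bar runs from about (610,127) to (637,170), with the hook prongs below it at (588,195). I'll check this against the model.

Run:
```python
from h import *
import pickle
S=pickle.load(open("s2.pkl","rb"));B=P(S["side"]);A=P(S["scene"])
th=np.radians(25);R=np.array([[np.cos(th),-np.sin(th)],[np.sin(th),np.cos(th)]])
t=np.array([.4294,.1532]);m=cv2.resize(S["side"]["color"][150:230,310:370],None,fx=7,fy=7,interpolation=2)
n=cv2.resize(S["scene"]["color"][155:235,190:250],None,fx=6,fy=6,interpolation=2)
def dr(x,y,z,c):
    w=np.r_[t+R@np.array([x,y]),.269+.019+z]
    u,v=(proj(B,w)-(310,150))*7+3;cv2.circle(m,(int(u),int(v)),2,c,-1)
    u,v=(proj(A,w)-(190,155))*6+3;cv2.circle(n,(int(u),int(v)),2,c,-1)
for y in(-.025,0,.025):dr(.025,y,-.052,(0,0,255))
for x in(-.005,.005):
  for y in(-.055,.055):dr(x,y,-.027,(0,255,0));dr(x,y,-.147,(0,255,0))
M=np.zeros((600,800,3),np.uint8);M[:560,:420]=m;M[:480,430:790]=n;cv2.imwrite("pics/b2.png",M)
```

```text
(no output)
```

View pics/b2.png

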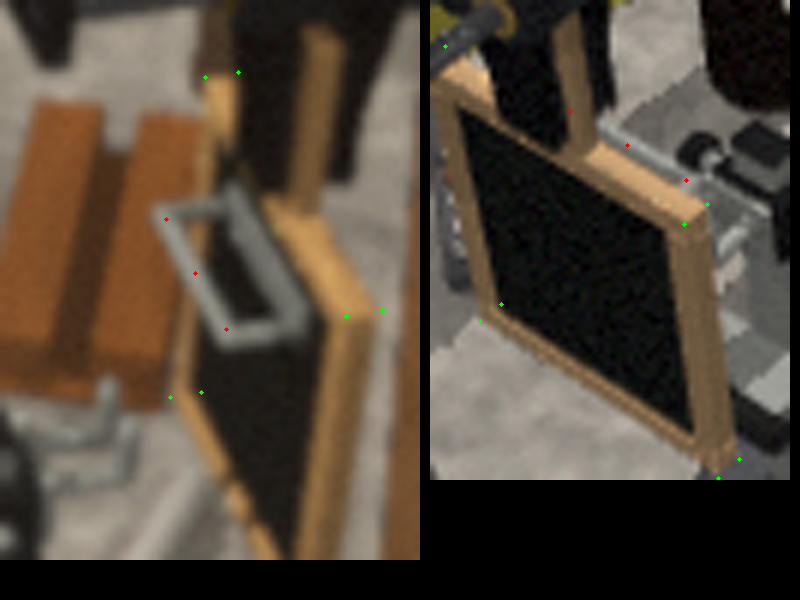

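```bash
python3 -m creep '[[-6,0,0,0,0,0,0],[-10,0,0,0,0,0,0],[-9,0,0,0,0,0,0],[-5,0,0,0,0,0,0],[0,0,10,0,0,0,0],[0,0,10,0,0,0,0],[0,0,10,0,0,0,0],[0,0,5,0,0,0,0],[0,0,0,0,0,0,0],[0,0,0,0,0,0,0]]'; python3 -c "
from h import *
from station import capture,sense
s=sense();print(np.round(s['tcp_pos'],4),np.round(s['wrist_force'],2))
a=cv2.resize(capture('side')['color'][160:260,290:370],(480,600),interpolation=2)
cv2.imwrite('pics/p3.png',a)"
```

```text
time_s: 10.9
tcp_pos: [0.4571, 0.1662, 0.2349]
ee_rot: [[-0.906, -0.423, 0.001], [-0.423, 0.906, 0.0], [-0.001, 0.0, -1.0]]
wrist_force: [-0.0, -1.0, -0.9]
gripper_width: 0.111
[0.4571 0.1662 0.2349] [-0.04 -0.98 -0.86]
```

View pics/p3.png

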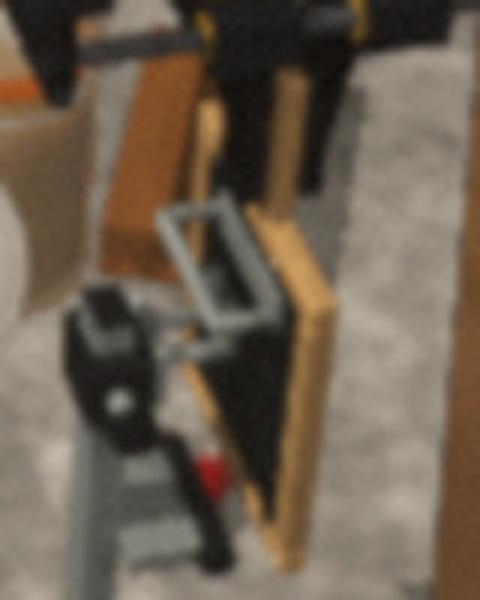

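The bar (165–275, 205–325) is above the prongs, which end under the gap between bar and slate. I'll go down in feeling steps.

```bash
python3 -m creep '[[0,0,3,0,0,0,0],[0,0,3,0,0,0,0],[0,0,3,0,0,0,0],[0,0,3,0,0,0,0],[0,0,3,0,0,0,0],[0,0,0,0,0,0,0],[0,0,0,0,0,0,0],[0,0,0,0,0,0,0],[0,0,0,0,0,0,0],[0,0,0,0,0,0,0]]'
```

```text
time_s: 12.2
tcp_pos: [0.4569, 0.1661, 0.2196]
ee_rot: [[-0.906, -0.423, 0.0], [-0.423, 0.906, 0.0], [-0.0, 0.0, -1.0]]
wrist_force: [-0.4, 0.6, -0.8]
gripper_width: 0.117
```

```bash
python3 -c "
from station import sense,capture
import numpy as np
F=[]
for i in range(6):
    capture('side');s=sense();F.append(np.r_[s['wrist_force'],s['tcp_pos']*np.array(1000.)])
print(np.mean(F,0).round(2),np.std(F,0).round(2))"
```

```text
[ 1.3000e-01  2.0000e-01 -1.9600e+00  4.5689e+02  1.6611e+02  2.1958e+02] [0.78 0.42 0.46 0.01 0.01 0.02]
```

```bash
cat > f.py <<'E'
from station import sense,capture
import numpy as np
F=[]
for i in range(5):
    capture('side');s=sense();F.append(np.r_[s['wrist_force'],np.array(s['tcp_pos'])*1000,np.array(s['moment'])*10])
print("mean F,tcp,M*10",np.mean(F,0).round(2).tolist(),s['time_s'])
E
python3 -m creep '[[0,0,1,0,0,0,0],[0,0,1,0,0,0,0],[0,0,1,0,0,0,0],[0,0,1,0,0,0,0],[0,0,0,0,0,0,0],[0,0,0,0,0,0,0],[0,0,0,0,0,0,0],[0,0,0,0,0,0,0],[0,0,0,0,0,0,0],[0,0,0,0,0,0,0]]';python3 f.py
```

```text
time_s: 13.75
tcp_pos: [0.4569, 0.1661, 0.2156]
ee_rot: [[-0.906, -0.423, 0.0], [-0.423, 0.906, 0.0], [-0.0, 0.0, -1.0]]
wrist_force: [0.3, 0.2, -2.1]
gripper_width: 0.112
mean F,tcp,M*10 [0.37, -0.12, -1.54, 456.88, 166.1, 215.55, 0.03, 1.15, 0.09] 14.0
```

```bash
python3 -m creep '[[0,0,1,0,0,0,0],[0,0,1,0,0,0,0],[0,0,1,0,0,0,0],[0,0,0,0,0,0,0],[0,0,0,0,0,0,0],[0,0,0,0,0,0,0],[0,0,0,0,0,0,0],[0,0,0,0,0,0,0],[0,0,0,0,0,0,0],[0,0,0,0,0,0,0]]';python3 f.py
```

```text
time_s: 15.25
tcp_pos: [0.4569, 0.1661, 0.2125]
ee_rot: [[-0.906, -0.423, -0.0], [-0.423, 0.906, -0.0], [0.0, -0.0, -1.0]]
wrist_force: [-0.5, 0.3, -1.0]
gripper_width: 0.111
mean F,tcp,M*10 [-0.12, -0.06, -1.63, 456.88, 166.11, 212.55, -0.08, 1.2, 0.09] 15.5
```

```bash
python3 -m creep '[[0,0,1,0,0,0,0],[0,0,1,0,0,0,0],[0,0,1,0,0,0,0],[0,0,1,0,0,0,0],[0,0,0,0,0,0,0],[0,0,0,0,0,0,0],[0,0,0,0,0,0,0],[0,0,0,0,0,0,0],[0,0,0,0,0,0,0],[0,0,0,0,0,0,0]]';python3 f.py
```

```text
time_s: 16.75
tcp_pos: [0.457, 0.1661, 0.2086]
ee_rot: [[-0.906, -0.423, 0.0], [-0.423, 0.906, 0.0], [-0.0, -0.0, -1.0]]
wrist_force: [0.2, -0.2, 2.2]
gripper_width: 0.112
mean F,tcp,M*10 [-0.77, -0.09, 2.94, 457.01, 166.16, 208.63, -0.3, 2.49, 0.17] 17.0
```

```bash
python3 -m creep '[[0,0,1,0,0,0,0],[0,0,1,0,0,0,0],[0,0,1,0,0,0,0],[0,0,0,0,0,0,0],[0,0,0,0,0,0,0],[0,0,0,0,0,0,0],[0,0,0,0,0,0,0],[0,0,0,0,0,0,0],[0,0,0,0,0,0,0],[0,0,0,0,0,0,0]]';python3 f.py
```

```text
time_s: 18.25
tcp_pos: [0.4571, 0.1661, 0.2061]
ee_rot: [[-0.906, -0.423, 0.001], [-0.423, 0.906, 0.0], [-0.001, -0.0, -1.0]]
wrist_force: [-1.9, -0.4, 6.9]
gripper_width: 0.116
mean F,tcp,M*10 [-1.82, -0.15, 6.28, 457.06, 166.14, 206.14, -0.68, 5.64, 0.04] 18.5
```

```bash
python3 -m creep '[[0,0,1,0,0,0,0],[0,0,1,0,0,0,0],[0,0,0.4,0,0,0,0],[0,0,0,0,0,0,0],[0,0,0,0,0,0,0],[0,0,0,0,0,0,0],[0,0,0,0,0,0,0],[0,0,0,0,0,0,0],[0,0,0,0,0,0,0],[0,0,0,0,0,0,0]]';python3 f.py
```

```text
time_s: 19.75
tcp_pos: [0.4571, 0.1661, 0.2043]
ee_rot: [[-0.906, -0.423, 0.001], [-0.423, 0.906, 0.0], [-0.001, -0.0, -1.0]]
wrist_force: [-3.7, -0.0, 9.2]
gripper_width: 0.114
mean F,tcp,M*10 [-3.25, -0.43, 9.05, 457.11, 166.14, 204.3, -1.16, 9.28, 0.33] 20.0
```

```bash
python3 -m creep '[[0,0,0.4,0,0,0,0],[0,0,0,0,0,0,0],[0,0,0,0,0,0,0],[0,0,0,0,0,0,0],[0,0,0,0,0,0,0],[0,0,0,0,0,0,0],[0,0,0,0,0,0,0],[0,0,0,0,0,0,0],[0,0,0,0,0,0,0],[0,0,0,0,0,0,0]]';python3 f.py
```

```text
time_s: 21.25
tcp_pos: [0.4571, 0.1661, 0.204]
ee_rot: [[-0.906, -0.423, 0.001], [-0.423, 0.906, 0.0], [-0.001, -0.0, -1.0]]
wrist_force: [-2.5, -0.6, 9.4]
gripper_width: 0.112
mean F,tcp,M*10 [-2.85, -0.65, 9.51, 457.12, 166.15, 204.0, -1.18, 9.69, -0.03] 21.5
```

```bash
python3 -m creep '[[0,0,-1,0,0,0,0],[0,0,-1,0,0,0,0],[0,0,-1,0,0,0,0],[0,0,-1,0,0,0,0],[0,0,-1,0,0,0,0],[0,0,-1,0,0,0,0],[0,0,-0.5,0,0,0,0],[0,0,0,0,0,0,0],[0,0,0,0,0,0,0],[0,0,0,0,0,0,0]]';python3 f.py
```

```text
time_s: 22.75
tcp_pos: [0.457, 0.1662, 0.2092]
ee_rot: [[-0.906, -0.423, 0.0], [-0.423, 0.906, 0.0], [-0.0, 0.0, -1.0]]
wrist_force: [0.6, -0.3, 1.5]
gripper_width: 0.112
mean F,tcp,M*10 [0.63, -0.65, 2.03, 456.94, 166.14, 209.21, 0.72, -0.96, 0.08] 23.0
```

```bash
python3 -m creep '[[0,0,-0.7,0,0,0,0],[0,0,-0.6,0,0,0,0],[0,0,0,0,0,0,0],[0,0,0,0,0,0,0],[0,0,0,0,0,0,0.13],[0,0,0,0,0,0,0.18],[0,0,0,0,0,0,0.24],[0,0,0,0,0,0,0.3],[0,0,0,0,0,0,0.36],[0,0,0,0,0,0,0.42]]'; python3 -m creep '[[0,0,0,0,0,0,0.48],[0,0,0,0,0,0,0.5],[0,0,0,0,0,0,0.5],[0,0,0,0,0,0,0.5],[0,0,0,0,0,0,0.5],[0,0,0,0,0,0,0.5],[0,0,0,0,0,0,0.5],[0,0,0,0,0,0,0.5],[0,0,0,0,0,0,0.5],[0,0,0,0,0,0,0.5]]'; python3 f.py; python3 -c "
from h import *
from station import capture
S={c:capture(c)['color'] for c in('scene','side')}
a=cv2.resize(S['scene'][130:270,180:320],(400,400));b=cv2.resize(S['side'][130:290,250:410],(400,400))
cv2.imwrite('pics/p4.png',np.hstack([a,b]))"
```

```text
time_s: 24.25
tcp_pos: [0.4569, 0.1661, 0.2106]
ee_rot: [[-0.906, -0.423, 0.0], [-0.423, 0.906, 0.0], [-0.0, 0.0, -1.0]]
wrist_force: [-0.2, -0.0, -0.4]
gripper_width: 0.387
time_s: 25.5
tcp_pos: [0.4569, 0.1661, 0.2106]
ee_rot: [[-0.906, -0.423, 0.0], [-0.423, 0.906, 0.0], [-0.0, 0.0, -1.0]]
wrist_force: [-0.1, -0.0, 0.4]
gripper_width: 0.499
mean F,tcp,M*10 [-0.16, 0.11, -0.19, 456.88, 166.1, 210.55, 0.11, 1.08, -0.07] 25.75
```

View pics/p4.png

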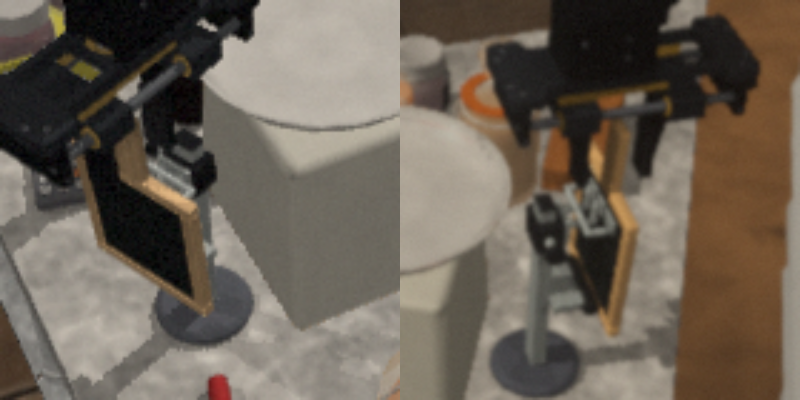

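Released. The bar sits on the hook at (585,205) in the right-hand crop, and the board leans its foot on the pad. I'll centre the fingers on the leaning tab and go straight up.

```bash
python3 -m creep '[[3,0,0,0,0,0,0.5],[3,0,0,0,0,0,0.5],[2,0,-3,0,0,0,0.5],[0,0,-5,0,0,0,0.5],[0,0,-8,0,0,0,0.5],[0,0,-12,0,0,0,0.5],[0,0,-15,0,0,0,0.5],[0,0,-20,0,0,0,0.5],[0,0,-30,0,0,0,0.5],[0,0,-40,0,0,0,0.5]]'; python3 -m creep '[[10,0,-10,0,0,0,0.5],[30,0,0,0,0,0,0.5],[40,-20,0,0,0,0,0.5],[20,-20,0,0,0,0,0.5],[0,0,0,0,0,0,0.5],[0,0,0,0,0,0,0.5],[0,0,0,0,0,0,0.5],[0,0,0,0,0,0,0.5],[0,0,0,0,0,0,0.5],[0,0,0,0,0,0,0.5]]'; python3 f.py; python3 -c "
from h import *
from station import capture
S={c:capture(c)['color'] for c in('scene','side')}
T={c:capture(c)['color'] for c in('scene','side')}
print([np.abs(S[c][150:290,180:340].astype(int)-T[c][150:290,180:340]).mean() for c in S])
a=cv2.resize(S['scene'],(400,300));b=cv2.resize(S['side'],(400,300))
c=cv2.resize(S['scene'][160:270,180:320],(400,300));d=cv2.resize(S['side'][160:280,250:410],(400,300))
cv2.imwrite('pics/p5.png',np.vstack([np.hstack([a,b]),np.hstack([c,d])]))"
```

```text
time_s: 27.1
tcp_pos: [0.4493, 0.1624, 0.3449]
ee_rot: [[-0.906, -0.423, -0.001], [-0.423, 0.906, -0.001], [0.001, -0.0, -1.0]]
wrist_force: [0.6, 0.4, 0.6]
gripper_width: 0.496
time_s: 28.35
tcp_pos: [0.376, 0.0843, 0.3534]
ee_rot: [[-0.906, -0.423, -0.0], [-0.423, 0.906, -0.0], [0.0, -0.0, -1.0]]
wrist_force: [0.4, -1.3, 0.7]
gripper_width: 0.504
mean F,tcp,M*10 [-0.02, -0.22, -0.04, 375.94, 84.23, 353.53, -0.27, 1.13, -0.2] 28.6
[np.float64(1.989702380952381), np.float64(1.6473511904761904)]
```

View pics/p5.png

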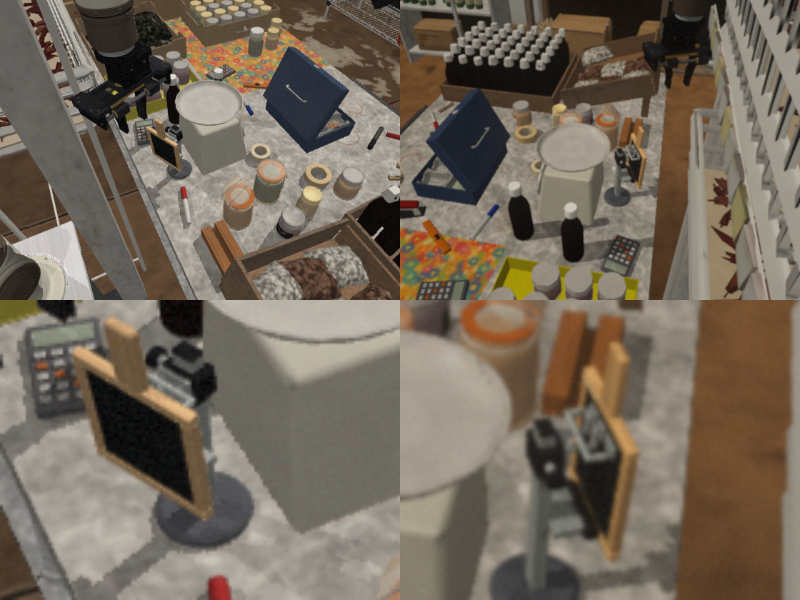

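The board hangs on the hook with both prongs through the bar at about (595,430) in the lower right view. Its foot rests on the pad, the gripper is clear, and the bystanders look unmoved. I'm handing in the job.

```bash
python3 -c "
from station import finish_job
print(finish_job())"
```

```text
the job is handed in; nothing more can be done
None
```

The price board is hanging on the hook, leaning against the rubber pad, and I handed the job in at about 28.7 s.

- **Seating:** I lifted the board by its tab and lowered it over the prongs in steps of 3 to 4 mm. The bar touched the throat's floor about 6 mm above nominal, and the force rose by about 1.4 N per mm after that, close to the 1.5 expected of the sprung hook. A touch on the prong tips would have come higher up.
- **Tug:** I pulled down with 9.0 to 9.5 N at the wrist, about 11 N at the hook with the board's weight, for over 2 s. The bar held. I then eased the load off, opened the fingers and backed away.
- **Last checks:** The wrist force was about zero after release. Both cameras show the bar on both prongs and the robot clear. Two pictures taken one after the other differed only slightly (a mean of about 2 grey levels), which I take as camera noise, so the board looks still. I checked the other things by eye only, and they look unmoved.
- **Disagreement:** During the tug there was also a sideways force of about 3 N, which disappeared when I eased off. No check failed.

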